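# Find the unpolished sample puck by its drag

### The arm

A 6-joint arm with a two-finger parallel gripper is mounted at the origin on a cart in front of the work surface, level with it; the furniture and walls round the work are solid. World frame = base frame: x ahead of the robot, y to its left, z up, the work surface at z = 0. Lengths are in mm, angles in rad, forces in N, time in s.
With the tool pointing down it reaches from about 350 to 975 mm from the base axis. Payload 7.1 kg.
Tool frame: the origin (TCP) lies at the centre of the arm's flange, where the gripper is bolted on; the fingertips stand 182 mm ahead of it and the grasp point (between the pads) lies 163 mm ahead of it; z points along the fingers, y is the line along which they close (so a half turn about z gives the same grasp; the last joint's range is limited). The gripper opens to 88 mm and grips with 3 to 60 N. Pads are 20 mm wide; open, the fingers measure 115 mm over their backs; the gripper's body (75 mm by 178 mm) begins 61 mm behind the grasp point.
Start: joints at [-1.151, 0.423, 1.63, -0, 1.089, -0.019], TCP at [265.549, -565.765, 404.675] pointing down, gripper open.
Joint ranges: [-3, 3], [-0.9, 2.11], [0.09, 2.58], [-1.31, 4.45], [0.11, 2.69], [-2.54, 2.54]. Speed limits (rad/s): [2.39, 2.39, 3.01, 3.14, 3.14, 3.14].

### API

Orientations are given as a rotation vector (axis times angle).
In Python, from workcell import readout, get_image, ctrl gives the robot as it stands.
- The arm moves only by the tool step_arm, never from a script. Its argument "targets" is a list that holds one entry, the list of rows, each a list of 7 numbers: the shift along the world's x, y, z as a fraction of full scale, then the turn, a rotation vector about the world's x, y, z as a fraction of full scale, then the opening, from 0 (shut) to 1 (fully open). In form: [[[dx, dy, dz, wx, wy, wz, claw], ...]]. A call has exactly 5 rows; each row shifts and turns the commanded pose from where the row before left it; what a row does not reach is not made up. Full scale, the value 1, is 0.05 m for a shift and 4 degrees for a turn. A row lasts 1/8 s, in which the tool goes at most 62.5 mm and 10.7 degrees, less where a joint would pass 70% of its speed; a pose out of reach is approached as far as the arm can. A call with a number of a shift or a turn outside -1 to 1 is refused whole. A call with a gripper value outside its range is refused whole. The fingers move at their own pace and stop on an object; the grip force is fixed at half the most. Time passes only in rows, so rows that do not move let the fingers close, or fill a call up. It gives the time, the measured TCP pose, the force, the opening and the grip force at its end, in the units of the state.
- readout.get_obs(): the state, without advancing time (a new reading comes with each control period).
- get_image(name): name is "scene" or "top" or "wrist"; returns a dict with "pixels" (480x640x3 uint8, red, green, blue), "intrinsics" (3x3 intrinsics, pixels), "extrinsics" (4x4, takes a point from world to camera coordinates). Camera axes: x right, y down, z forward; pixel columns grow to the right and rows downward; lengths in mm; the calibration is good to about 2 mm. The wrist camera is an equidistant fisheye: a pixel r from the principal point sees the ray r / f radians off the axis. A picture is of the moment at which its call begins. There is no depth.
- ctrl.close_job(): hands the job in; it is judged then, once.
The state is a dict: "t": time; "qpos": joint angles; "qvel": joint speeds; "joint_torque": joint torques, N m; "ee_pos": TCP position; "orientation": TCP orientation; "ft_force": force on the tool from outside, world axes, zero at the start; "moment": the same for the moment, N m; "width": finger opening in mm; "grasp_force": force on a finger pad.
Only numpy, scipy, OpenCV 4.12 (cv2) and the standard library are available. Lean on these libraries where they do the work, as an engineer would, in place of code of your own. Each camera call takes 0.05 s, during which the arm holds its last target. There are 200 camera calls.

### The job

Three identical-looking steel pucks with glass blanks underneath stand on the dark granite plate: two blanks are polished and one is still rough. Slide each puck a few centimetres along the plate, leave it there, and feel which one drags; then set the rough one down gently in the orange tray and leave the two polished ones standing on the plate. Keep all three upright.

Things in the scene. Friction and masses are not known exactly. Their poses are not given: they have to be found in the camera images.
- puck_1: one of three lookalike upright steel pucks, 56 mm diameter, 44 mm high, about 0.8 kg, with a pale green glass blank (54 mm, the lowest 8 mm) underneath. Origin: centre of its underside, z up. All start on the fixed dark granite plate (200 mm x by 360 mm y, turned up to 9 degrees), top 24 mm above the bench, in a row along y, at least 105 mm between centres.
- puck_2: one of three lookalike upright steel pucks, 56 mm diameter, 44 mm high, about 0.8 kg, with a pale green glass blank (54 mm, the lowest 8 mm) underneath. Origin: centre of its underside, z up. Any of the three may be the rough one. Level push to keep one sliding: polished about 1 N, rough 4.5 to 8 N. Push no higher than 25 mm above the underside or it may tip.
- puck_3: one of three lookalike upright steel pucks, 56 mm diameter, 44 mm high, about 0.8 kg, with a pale green glass blank (54 mm, the lowest 8 mm) underneath. Origin: centre of its underside, z up. Every puck starts with at least 105 mm of clear plate from its centre to the plate edge nearest the robot: slide it 25 to 45 mm toward the robot (-x).
- tray: the fixed orange reject tray with a grey liner, to the right of the plate: 138 mm square, 130 mm inside, walls 4 mm thick and 18 mm high. Origin: centre of its underside, on the bench; its inner floor is 6 mm above that; z up, x and y along its sides

How it is judged (in metres and radians):
On the way:
1. all three pucks have been slid and stand on the plate at least 15 mm from where each started (distance of each of puck_1, puck_2, puck_3 from where it was at the start of the episode above 0.015 m and height (world z) of puck_1 between 0.02 and 0.028 m and angle between each of puck_1, puck_2, puck_3's own z axis and vertical below 0.12 rad and height (world z) of puck_2 between 0.02 and 0.028 m and height (world z) of puck_3 between 0.02 and 0.028 m), for 0.1 s.
At the end, for the whole second after the job is handed in: the rough puck stands upright (within 7 degrees) on the floor of the tray, its centre within 60 mm of the tray's centre; the other two stand upright on the plate; all are at rest (horizontal distance between rough_blank and tray below 0.06 m and height (world z) of rough_blank below 0.014 m and height (world z) of polished_blank_a between 0.024 and 0.032 m and height (world z) of polished_blank_b between 0.024 and 0.032 m and angle between each of puck_1, puck_2, puck_3's own z axis and vertical below 0.12 rad and linear speed of each of puck_1, puck_2, puck_3 below 0.02 m/s); the robot touches nothing.
It fails at once if a puck is tipped by more than 30 degrees (angle between any of puck_1, puck_2, puck_3's own z axis and vertical above 0.52 rad).
It fails at once if a puck is dropped or slammed into the tray (faster than 0.5 m/s close to its floor) ((horizontal distance between puck_1 and tray below 0.06 m and height (world z) of puck_1 below 0.03 m and linear speed of puck_1 above 0.5 m/s) or (horizontal distance between puck_2 and tray below 0.06 m and height (world z) of puck_2 below 0.03 m and linear speed of puck_2 above 0.5 m/s) or (horizontal distance between puck_3 and tray below 0.06 m and height (world z) of puck_3 below 0.03 m and linear speed of puck_3 above 0.5 m/s)).
It also fails if it takes over 61 s, if anything falls off the work surface, if the arm or the gripper's body presses on something with over 40 N, if the wrist force passes 120 N, or if a joint passes its speed limit or range.

## Working session

There is one attempt and no reset: what is moved stays moved. The work goes in short steps, Python scripts to look and compute and a tool call to move; the robot and the scene stay as the last step left them, time stands still between calls to the robot, and variables do not carry over. Pictures are saved under pics/ and viewed, at most 10 in all, crops included, and the job is handed in when it is done.

Besides the shell and the picture viewer there is one more tool, called after "Emit:" in YAML: its name, and indented under it one key for each argument. step_arm: Moves the arm, as the interface text tells. Shift numbers are shares of 0.05 m and turn numbers shares of 4 degrees, none past 1 either way. Its arguments: {"type":"object","properties":{"targets":{"type":"array"}},"required":["targets"]}

```bash
mkdir -p pics; python3 - <<'E'
from workcell import readout,get_image
import cv2,numpy as np
o=readout.get_obs();print({k:np.round(v,3) for k,v in o.items()})
for n in("top","scene"):
    d=get_image(n);np.savez(n+'0.npz',**d);cv2.imwrite(f'pics/{n}0.png',d['pixels'][...,::-1]);print(n,np.round(d['intrinsics'],1),np.round(d['extrinsics'],3))
E
```

```text
{'t': np.float64(0.0), 'qpos': array([-1.151,  0.424,  1.631,  0.   ,  1.089, -0.019]), 'qvel': array([ 0.001,  0.001, -0.   , -0.   , -0.001, -0.   ]), 'joint_torque': array([-2.0000e-03, -5.4463e+01, -2.7367e+01,  6.4000e-02,  2.3000e-02,
       -0.0000e+00]), 'ee_pos': array([ 265.438, -565.508,  403.883]), 'orientation': array([-3.065, -0.683,  0.   ]), 'ft_force': array([ 1.005,  1.053, -0.736]), 'moment': array([-0.015,  0.019, -0.   ]), 'grasp_force': np.float64(0.0), 'width': np.float64(88.116)}
top [[452.9   0.  329.1]
 [  0.  452.9 244.7]
 [  0.    0.    1. ]] [[-0.00000e+00 -1.00000e+00  1.10000e-02 -3.91270e+01]
 [-9.93000e-01 -1.00000e-03 -1.18000e-01  5.40470e+02]
 [ 1.18000e-01 -1.10000e-02 -9.93000e-01  8.57434e+02]
 [ 0.00000e+00  0.00000e+00  0.00000e+00  1.00000e+00]]
scene [[582.6   0.  324.1]
 [  0.  582.6 240.1]
 [  0.    0.    1. ]] [[-8.48000e-01 -5.30000e-01  1.00000e-02  4.49888e+02]
 [-3.93000e-01  6.16000e-01 -6.83000e-01  2.64649e+02]
 [ 3.56000e-01 -5.83000e-01 -7.30000e-01  9.90069e+02]
 [ 0.00000e+00  0.00000e+00  0.00000e+00  1.00000e+00]]
```

View pics/top0.png

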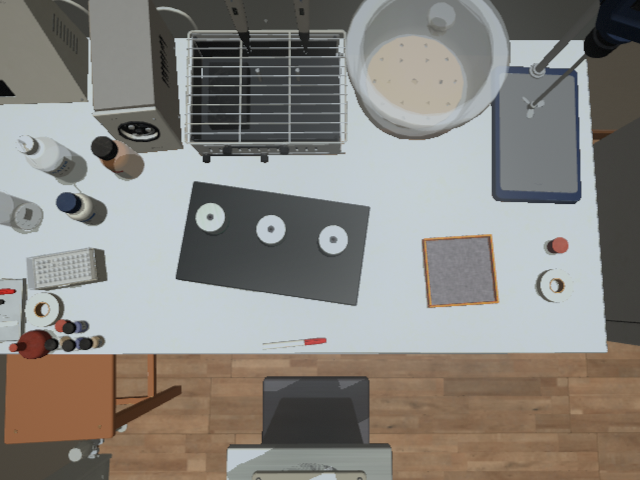

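View pics/scene0.png

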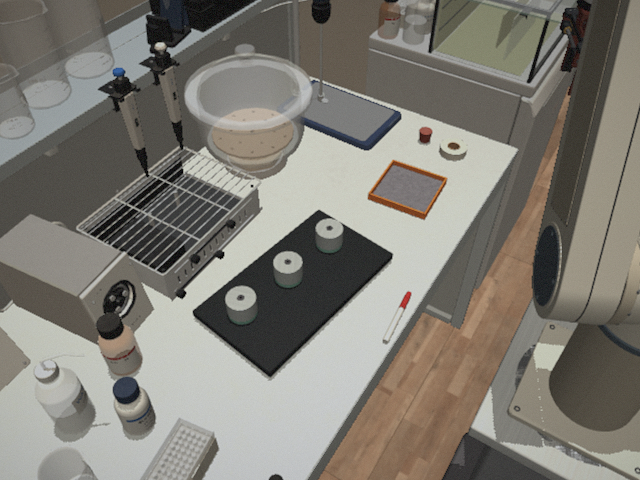

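The top view shows the pucks at about (210,217), (271,229) and (333,240) on the plate, and the tray centred near (460,270). The scene view agrees, and the rack and desiccator stand behind the plate.

```bash
cat > h.py <<'E'
import cv2,numpy as np
def ray(d,uv,z):
    K,E=d['intrinsics'],d['extrinsics'];R,t=E[:3,:3],E[:3,3]
    c=-R.T@t; v=R.T@np.linalg.inv(K)@np.array([uv[0],uv[1],1.]); return c+v*(z-c[2])/v[2]
def load(n): return dict(np.load(n))
def blobs(m,amin): 
    cs,_=cv2.findContours(m.astype(np.uint8),cv2.RETR_EXTERNAL,cv2.CHAIN_APPROX_NONE)
    return [c for c in cs if cv2.contourArea(c)>amin]
E
python3 - <<'E'
from h import *
for n,box in(("top0.npz",(165,180,380,310)),("scene0.npz",(190,205,400,380))):
    d=load(n);p=d['pixels'].astype(int);hsv=cv2.cvtColor(d['pixels'],cv2.COLOR_RGB2HSV)
    reg=np.zeros(p.shape[:2],bool);reg[box[1]:box[3],box[0]:box[2]]=1
    dark=(p.max(2)<70)&reg
    c=max(blobs(dark,1000),key=cv2.contourArea);hull=cv2.convexHull(c)
    q=cv2.approxPolyDP(hull,0.03*cv2.arcLength(hull,True),True)[:,0]
    print(n,'plate',[np.round(ray(d,x,24)[:2]) for x in q])
    pm=np.zeros(reg.shape,np.uint8);cv2.fillConvexPoly(pm,hull,1)
    br=(p.min(2)>(150 if 'top' in n else 120))&(cv2.erode(pm,np.ones((3,3)))>0)
    for c in blobs(br,150):
        (u,v),r=cv2.minEnclosingCircle(c);P=ray(d,(u,v),68);print('puck px',round(u,1),round(v,1),round(r,1),np.round(P,1),'diam',round(np.linalg.norm(ray(d,(u+r,v),68)-ray(d,(u-r,v),68)),1))
    o=(hsv[...,0]>5)&(hsv[...,0]<20)&(hsv[...,1]>150)
    o[:, :(400 if 'top' in n else 350)]=0
    o[330:]=0
    if 'scene' in n:o[:, 460:]=0
    c=np.vstack(blobs(cv2.morphologyEx(o.astype(np.uint8),cv2.MORPH_CLOSE,np.ones((5,5))),50))
    W=np.array([ray(d,x[0],18)[:2] for x in c],np.float32)
    print('tray',cv2.minAreaRect(W))
d=load("top0.npz");print('rack front @z=60',ray(d,(265,158),60),'desic',ray(d,(420,135),60))
E
```

```text
top0.npz plate [array([668., 233.]), array([652., 122.]), array([460., 153.]), array([475., 261.])]
puck px 210.0 217.0 14.4 [588.8 187.   68. ] diam 54.5Traceback (most recent call last):
  File "<stdin>", line 17, in <module>
    return _nx.concatenate(arrs, 0, dtype=dtype, casting=casting)
           ~~~~~~~~~~~~~~~^^^^^^^^^^^^^^^^^^^^^^^^^^^^^^^^^^^^^^^
ValueError: need at least one array to concatenate
```

```bash
python3 - <<'E'
from h import *
for n,box in(("top0.npz",(165,180,380,310)),("scene0.npz",(190,205,400,380))):
    d=load(n);p=d['pixels'].astype(int);hsv=cv2.cvtColor(d['pixels'],cv2.COLOR_RGB2HSV)
    reg=np.zeros(p.shape[:2],bool);reg[box[1]:box[3],box[0]:box[2]]=1
    dark=(p.max(2)<90)&reg
    cs=blobs(dark,300);print([cv2.contourArea(c) for c in cs])
    hull=cv2.convexHull(np.vstack(cs))
    q=cv2.approxPolyDP(hull,0.03*cv2.arcLength(hull,True),True)[:,0]
    print(n,'plate',q.tolist(),[np.round(ray(d,x,24)[:2]) for x in q])
    pm=np.zeros(reg.shape,np.uint8);cv2.fillConvexPoly(pm,hull,1)
    br=(p.min(2)>130)&(cv2.erode(pm,np.ones((3,3)))>0)
    for c in blobs(br,150):
        (u,v),r=cv2.minEnclosingCircle(c);P=ray(d,(u,v),68);print('puck px',round(u,1),round(v,1),round(r,1),np.round(P,1),'diam',round(np.linalg.norm(ray(d,(u+r,v),68)-ray(d,(u-r,v),68)),1))
    x0,x1,y0,y1=(415,505,225,315) if 'top' in n else (360,455,155,225)
    o=np.zeros(reg.shape,bool);o[y0:y1,x0:x1]=1;o&=(p[...,0]-p[...,2]>50)
    c=cv2.convexHull(np.vstack(blobs(o,3)))
    W=np.array([ray(d,x[0],18)[:2] for x in c],np.float32)
    print('tray',cv2.minAreaRect(W))
d=load("top0.npz");print('rack front @z=60',ray(d,(265,158),60),'desic',ray(d,(420,135),60))
E
```

```text
[14145.0]
top0.npz plate [[194, 182], [345, 204], [355, 304], [176, 278]] [array([668., 233.]), array([624., -71.]), array([425., -90.]), array([475., 261.])]
puck px 332.9 239.2 14.6 [546.6 -45.7  68. ] diam 55.0
puck px 270.4 228.7 14.7 [566.6  72.4  68. ] diam 55.4
puck px 209.7 216.5 14.7 [589.7 187.7  68. ] diam 55.7
tray ((491.711181640625, -299.36077880859375), (137.92039489746094, 139.629150390625), 3.667555332183838)
[15154.0]
scene0.npz plate [[319, 210], [391, 258], [269, 376], [193, 311]] [array([ 616., -116.]), array([421., -77.]), array([472., 270.]), array([669., 235.])]
puck px 240.2 297.6 15.2 [590.1 188.6  68. ] diam 54.3
puck px 287.5 262.5 14.5 [565.8  75.   68. ] diam 54.7
puck px 329.0 228.5 13.2 [546.8 -43.2  68. ] diam 52.7
tray ((490.6583251953125, -291.2488098144531), (141.1619415283203, 153.72496032714844), 3.715017318725586)
rack front @z=60 [706.7496301   86.04330569  60.        ] desic [ 754.31315289 -217.06252731   60.        ]
```

Both views agree: the pucks are at about (547,-45), (566,73) and (590,188), and the tray is at (492,-299), turned 3.7°. I'll straddle each puck with the fingers along x and push it with the far finger, starting with the nearest one.

Emit:
step_arm:
  targets:
    - [[0.28,0.52,-0.12,0,0,0.81,1],[0.28,0.52,-0.12,0,0,0.81,1],[0.28,0.52,-0.12,0,0,0.81,1],[0.28,0.52,-0.12,0,0,0.81,1],[0.28,0.52,-0.12,0,0,0.81,1]]

```text
t: 0.72
ee_pos: [335.8, -434.8, 374.2]
orientation: [-2.938, -1.111, 0.0]
ft_force: [0.6, -0.7, 0.4]
width: 88.0
grasp_force: 0.0
```

Emit:
step_arm:
  targets:
    - [[0.28,0.52,-0.12,0,0,0.81,1],[0.28,0.52,-0.12,0,0,0.81,1],[0.28,0.52,-0.12,0,0,0.81,1],[0.28,0.52,-0.12,0,0,0.81,1],[0.28,0.52,-0.12,0,0,0.81,1]]

```text
t: 1.35
ee_pos: [405.8, -304.8, 344.3]
orientation: [-2.752, -1.514, 0.0]
ft_force: [-0.2, 0.1, 0.5]
width: 87.5
grasp_force: 0.0
```

Emit:
step_arm:
  targets:
    - [[0.28,0.52,-0.12,0,0,0.81,1],[0.28,0.52,-0.12,0,0,0.81,1],[0.28,0.52,-0.12,0,0,0.81,1],[0.28,0.52,-0.12,0,0,0.81,1],[0.28,0.52,-0.12,0,0,0.81,1]]

```text
t: 1.98
ee_pos: [475.8, -174.8, 314.3]
orientation: [-2.511, -1.887, 0.0]
ft_force: [-0.4, -1.0, -1.0]
width: 87.7
grasp_force: 0.0
```

Emit:
step_arm:
  targets:
    - [[0.28,0.52,-0.12,0,0,0.81,1],[0.28,0.52,-0.12,0,0,0.81,1],[0.28,0.52,-0.12,0,0,0.81,1],[0.28,0.52,-0.12,0,0,0.81,1],[0.28,0.52,-0.12,0,0,0.81,1]]

```text
t: 2.6
ee_pos: [545.8, -44.9, 284.2]
orientation: [-2.22, -2.222, 0.001]
ft_force: [0.6, -0.1, -0.6]
width: 87.8
grasp_force: 0.0
```

```bash
python3 - <<'E'
from workcell import get_image
import cv2
d=get_image("wrist");cv2.imwrite('pics/w1.png',d['pixels'][...,::-1]);print(d['intrinsics'].round(1),d['extrinsics'].round(3))
E
```

```text
[[371.6   0.  321.1]
 [  0.  371.6 236.7]
 [  0.    0.    1. ]] [[ 1.00000e+00  0.00000e+00  1.00000e-03 -5.45249e+02]
 [ 0.00000e+00 -9.67000e-01  2.55000e-01 -4.41640e+01]
 [ 1.00000e-03 -2.55000e-01 -9.67000e-01  2.61934e+02]
 [ 0.00000e+00  0.00000e+00  0.00000e+00  1.00000e+00]]
```

View pics/w1.png

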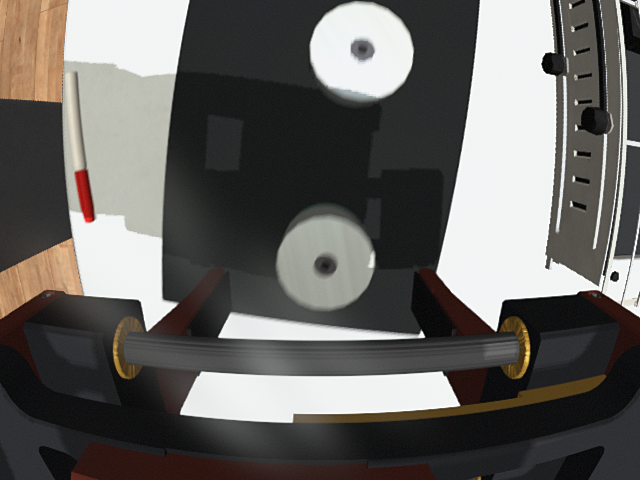

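The puck sits midway between the fingers at (326,264), which casts to about (548,-44), so the estimate holds. Descending and pushing.

Emit:
step_arm:
  targets:
    - [[0,0,-0.3,0,0,0,1],[0,0,-0.3,0,0,0,1],[0,0,-0.3,0,0,0,1],[0,0,-0.3,0,0,0,1],[0,0,-0.28,0,0,0,1]]

```text
t: 3.28
ee_pos: [545.4, -46.1, 209.5]
orientation: [-2.223, -2.219, 0.001]
ft_force: [-0.4, 0.3, 0.3]
width: 88.0
grasp_force: 0.0
```

Emit:
step_arm:
  targets:
    - [[-0.08,0,0,0,0,0,1],[-0.08,0,0,0,0,0,1],[-0.08,0,0,0,0,0,1],[-0.06,0,0,0,0,0,1],[-0.06,0,0,0,0,0,1]]

```text
t: 3.9
ee_pos: [527.8, -45.8, 211.2]
orientation: [2.222, 2.219, 0.002]
ft_force: [1.9, -0.5, 0.2]
width: 88.0
grasp_force: 0.9
```

Emit:
step_arm:
  targets:
    - [[-0.06,0,0,0,0,0,1],[-0.06,0,0,0,0,0,1],[-0.06,0,0,0,0,0,1],[-0.06,0,0,0,0,0,1],[-0.06,0,0,0,0,0,1]]

```text
t: 4.53
ee_pos: [512.4, -45.8, 210.7]
orientation: [2.223, 2.22, 0.0]
ft_force: [2.2, 0.2, 2.6]
width: 87.9
grasp_force: 1.1
```

Emit:
step_arm:
  targets:
    - [[-0.06,0,0,0,0,0,1],[-0.06,0,0,0,0,0,1],[-0.06,0,0,0,0,0,1],[-0.06,0,0,0,0,0,1],[-0.06,0,0,0,0,0,1]]

```text
t: 5.15
ee_pos: [497.4, -45.8, 210.7]
orientation: [2.223, 2.22, 0.0]
ft_force: [1.7, 0.4, 1.9]
width: 87.7
grasp_force: 1.1
```

Puck 1 of the row slides at about 1 N, so it is polished. On to the middle one.

Emit:
step_arm:
  targets:
    - [[0.16,0,0,0,0,0,1],[0.16,0,0,0,0,0,1],[0,0,0.4,0,0,0,1],[0,0,0.5,0,0,0,1],[0,0,0.5,0,0,0,1]]

```text
t: 5.78
ee_pos: [513.8, -45.7, 281.1]
orientation: [-2.222, -2.22, 0.001]
ft_force: [1.3, -0.3, -0.6]
width: 87.6
grasp_force: 0.0
```

Emit:
step_arm:
  targets:
    - [[0.21,0.48,0,0,0,0,1],[0.21,0.48,0,0,0,0,1],[0.21,0.48,0,0,0,0,1],[0.21,0.48,0,0,0,0,1],[0.21,0.48,0,0,0,0,1]]

```text
t: 6.4
ee_pos: [566.6, 75.2, 280.4]
orientation: [-2.222, -2.22, 0.001]
ft_force: [0.1, -0.3, 0.3]
width: 88.1
grasp_force: 0.0
```

Emit:
step_arm:
  targets:
    - [[0,0,-0.3,0,0,0,1],[0,0,-0.3,0,0,0,1],[0,0,-0.3,0,0,0,1],[0,0,-0.3,0,0,0,1],[0,0,-0.2,0,0,0,1]]

```text
t: 7.02
ee_pos: [565.7, 73.8, 209.3]
orientation: [-2.223, -2.219, 0.002]
ft_force: [-0.4, -0.8, -0.4]
width: 87.6
grasp_force: 0.0
```

Emit:
step_arm:
  targets:
    - [[-0.08,0,0,0,0,0,1],[-0.08,0,0,0,0,0,1],[-0.08,0,0,0,0,0,1],[-0.06,0,0,0,0,0,1],[-0.06,0,0,0,0,0,1]]

```text
t: 7.65
ee_pos: [548.8, 74.4, 211.3]
orientation: [2.221, 2.219, 0.004]
ft_force: [4.2, 0.1, -2.2]
width: 87.8
grasp_force: 2.1
```

Emit:
step_arm:
  targets:
    - [[-0.06,0,0,0,0,0,1],[-0.06,0,0,0,0,0,1],[-0.06,0,0,0,0,0,1],[-0.06,0,0,0,0,0,1],[-0.06,0,0,0,0,0,1]]

```text
t: 8.28
ee_pos: [533.7, 74.3, 211.1]
orientation: [2.221, 2.219, 0.003]
ft_force: [4.8, -0.0, -0.6]
width: 87.7
grasp_force: 2.7
```

Emit:
step_arm:
  targets:
    - [[-0.06,0,0,0,0,0,1],[-0.06,0,0,0,0,0,1],[-0.06,0,0,0,0,0,1],[-0.06,0,0,0,0,0,1],[-0.06,0,0,0,0,0,1]]

```text
t: 8.9
ee_pos: [518.7, 74.3, 211.1]
orientation: [2.221, 2.219, 0.003]
ft_force: [5.4, 0.8, -0.6]
width: 87.5
grasp_force: 2.7
```

Emit:
step_arm:
  targets:
    - [[0.16,0,0,0,0,0,1],[0.16,0,0,0,0,0,1],[0,0,0.4,0,0,0,1],[0,0,0.5,0,0,0,1],[0,0,0.5,0,0,0,1]]

```text
t: 9.52
ee_pos: [534.2, 74.2, 281.0]
orientation: [-2.222, -2.219, 0.002]
ft_force: [0.8, 0.1, -0.8]
width: 87.9
grasp_force: 0.0
```

Emit:
step_arm:
  targets:
    - [[0.22,0.46,0,0,0,0,1],[0.22,0.46,0,0,0,0,1],[0.22,0.46,0,0,0,0,1],[0.22,0.46,0,0,0,0,1],[0.22,0.46,0,0,0,0,1]]

```text
t: 10.15
ee_pos: [589.5, 191.0, 279.9]
orientation: [-2.221, -2.221, 0.002]
ft_force: [-1.2, -0.7, -0.7]
width: 87.8
grasp_force: 0.0
```

The middle puck drags at about 5 N and looks like the rough one. Testing the third.

Emit:
step_arm:
  targets:
    - [[0,-0.04,-0.3,0,0,0,1],[0,0,-0.3,0,0,0,1],[0,0,-0.3,0,0,0,1],[0,0,-0.3,0,0,0,1],[0,0,-0.2,0,0,0,1]]

```text
t: 10.78
ee_pos: [588.8, 186.8, 209.3]
orientation: [-2.223, -2.219, 0.002]
ft_force: [0.1, 0.2, 0.4]
width: 87.7
grasp_force: 0.0
```

Emit:
step_arm:
  targets:
    - [[-0.08,0,0,0,0,0,1],[-0.08,0,0,0,0,0,1],[-0.08,0,0,0,0,0,1],[-0.06,0,0,0,0,0,1],[-0.06,0,0,0,0,0,1]]

```text
t: 11.4
ee_pos: [571.3, 187.3, 211.1]
orientation: [2.222, 2.22, 0.002]
ft_force: [2.1, 0.0, -0.2]
width: 87.5
grasp_force: 1.0
```

Emit:
step_arm:
  targets:
    - [[-0.06,0,0,0,0,0,1],[-0.06,0,0,0,0,0,1],[-0.06,0,0,0,0,0,1],[-0.06,0,0,0,0,0,1],[-0.06,0,0,0,0,0,1]]

```text
t: 12.02
ee_pos: [555.9, 187.2, 210.7]
orientation: [2.222, 2.22, 0.0]
ft_force: [3.0, -0.2, 1.3]
width: 87.7
grasp_force: 1.2
```

Emit:
step_arm:
  targets:
    - [[-0.06,0,0,0,0,0,1],[-0.06,0,0,0,0,0,1],[-0.06,0,0,0,0,0,1],[-0.06,0,0,0,0,0,1],[-0.06,0,0,0,0,0,1]]

```text
t: 12.65
ee_pos: [540.9, 187.3, 210.7]
orientation: [-2.223, -2.22, -0.0]
ft_force: [2.9, 0.6, 1.9]
width: 88.0
grasp_force: 1.2
```

Emit:
step_arm:
  targets:
    - [[0.16,0,0,0,0,0,1],[0.16,0,0,0,0,0,1],[0,0,0.4,0,0,0,1],[0,0,0.5,0,0,0,1],[0,0,0.5,0,0,0,1]]

```text
t: 13.28
ee_pos: [557.0, 187.2, 282.4]
orientation: [-2.223, -2.22, 0.0]
ft_force: [0.3, -0.6, -0.3]
width: 87.7
grasp_force: 0.0
```

The third puck is light too, so the middle one is rough. Going back over it for a close check.

Emit:
step_arm:
  targets:
    - [[-0.09,-0.45,0,0,0,0,1],[-0.09,-0.45,0,0,0,0,1],[-0.09,-0.45,0,0,0,0,1],[-0.09,-0.45,0,0,0,0,1],[-0.09,-0.46,0,0,0,0,1]]

```text
t: 13.9
ee_pos: [533.7, 72.1, 279.8]
orientation: [-2.223, -2.218, 0.002]
ft_force: [0.4, -1.0, -0.6]
width: 87.5
grasp_force: 0.0
```

```bash
python3 - <<'E'
from workcell import get_image,readout
from h import *
d=get_image("wrist");cv2.imwrite('pics/w2.png',d['pixels'][...,::-1])
print(readout.get_obs()['ee_pos'].round(1))
p=d['pixels'].astype(int);m=(p.min(2)>100);m[:, :200]=0;m[:,430:]=0;m[325:]=0
K,E=d['intrinsics'],d['extrinsics'];R=E[:3,:3];c0=-R.T@E[:3,3]
for c in blobs(m,1500):
    (u,v),r=cv2.minEnclosingCircle(c)
    x=np.array([u-K[0,2],v-K[1,2]]);rr=np.hypot(*x);th=rr/K[0,0];a=np.r_[x/rr*np.sin(th),np.cos(th)]
    w=R.T@a;print(round(u),round(v),round(r),np.round(c0+w*(68-c0[2])/w[2],1))
E
```

```text
[533.   70.3 279.6]
324 270 50 [534.2  71.4  68. ]
365 52 54 [555.6 188.2  68. ]
213 93 94 [476.4 168.3  68. ]
```

View pics/w2.png

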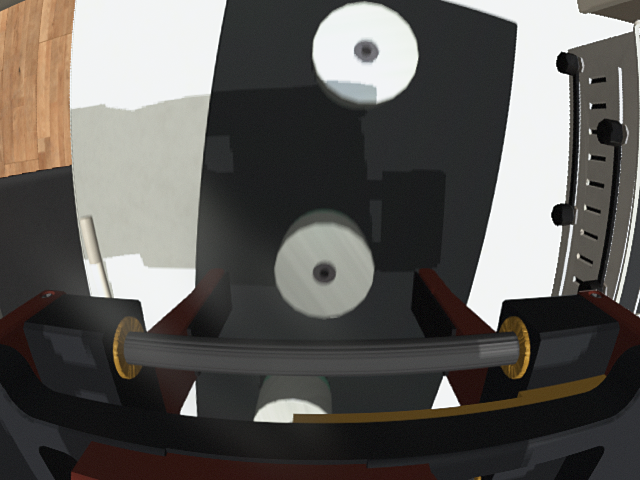

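The puck is centred between the fingers at (324,270), which casts to about (534,71). The other two pucks stand upright on the plate. Grasping.

Emit:
step_arm:
  targets:
    - [[0,0.02,-0.3,0,0,0,1],[0,0,-0.3,0,0,0,1],[0,0,-0.3,0,0,0,1],[0,0,-0.3,0,0,0,1],[0,0,-0.2,0,0,0,1]]

```text
t: 14.58
ee_pos: [534.3, 75.5, 209.2]
orientation: [-2.221, -2.22, 0.002]
ft_force: [0.2, -0.9, -0.4]
width: 87.7
grasp_force: 0.0
```

Emit:
step_arm:
  targets:
    - [[0,0,0,0,0,0,0.3],[0,0,0,0,0,0,0.3],[0,0,0,0,0,0,0.3],[0,0,0,0,0,0,0.3],[0,0,0,0,0,0,0.3]]

```text
t: 15.2
ee_pos: [534.9, 75.2, 211.2]
orientation: [2.222, 2.22, 0.001]
ft_force: [0.4, 0.3, 4.1]
width: 55.5
grasp_force: 30.0
```

Emit:
step_arm:
  targets:
    - [[0,0,0.2,0,0,0,0.3],[0,0,0.3,0,0,0,0.3],[0,0,0.4,0,0,0,0.3],[0,0,0.5,0,0,0,0.3],[0,0,0.4,0,0,0,0.3]]

```text
t: 15.82
ee_pos: [534.2, 75.2, 302.1]
orientation: [2.223, 2.22, 0.0]
ft_force: [-0.3, -0.8, -7.9]
width: 55.5
grasp_force: 30.0
```

Emit:
step_arm:
  targets:
    - [[-0.06,-0.3,0,0,0,0,0.3],[-0.06,-0.5,0,0,0,0,0.3],[-0.06,-0.6,0,0,0,0,0.3],[-0.06,-0.6,0,0,0,0,0.3],[-0.06,-0.6,0,0,0,0,0.3]]

```text
t: 16.45
ee_pos: [518.4, -56.3, 300.0]
orientation: [-2.222, -2.219, 0.002]
ft_force: [0.3, 0.2, -7.7]
width: 55.1
grasp_force: 30.0
```

Emit:
step_arm:
  targets:
    - [[-0.06,-0.6,0,0,0,0.2,0.3],[-0.06,-0.6,0,0,0,0.2,0.3],[-0.06,-0.6,0,0,0,0.2,0.3],[-0.06,-0.6,0,0,0,0.2,0.3],[-0.06,-0.6,0,0,0,0.1,0.3]]

```text
t: 17.08
ee_pos: [503.2, -206.1, 299.8]
orientation: [-2.15, -2.287, 0.001]
ft_force: [0.5, 0.1, -7.9]
width: 54.9
grasp_force: 30.0
```

Emit:
step_arm:
  targets:
    - [[-0.06,-0.6,0,0,0,0,0.3],[-0.06,-0.5,0,0,0,0,0.3],[-0.06,-0.4,0,0,0,0,0.3],[-0.06,-0.2,0,0,0,0,0.3],[0,0,0,0,0,0,0.3]]

```text
t: 17.7
ee_pos: [492.0, -290.1, 300.4]
orientation: [-2.152, -2.287, 0.0]
ft_force: [0.5, 0.7, -7.3]
width: 55.4
grasp_force: 30.0
```

Emit:
step_arm:
  targets:
    - [[0,-0.1,-0.3,0,0,0,0.3],[0,-0.08,-0.4,0,0,0,0.3],[0,0,-0.4,0,0,0,0.3],[0,0,-0.4,0,0,0,0.3],[0,0,-0.3,0,0,0,0.3]]

```text
t: 18.32
ee_pos: [492.3, -298.4, 208.7]
orientation: [-2.15, -2.288, 0.001]
ft_force: [0.4, 0.3, -8.0]
width: 55.3
grasp_force: 30.0
```

Emit:
step_arm:
  targets:
    - [[0,0,-0.1,0,0,0,0.3],[0,0,-0.06,0,0,0,0.3],[0,0,-0.04,0,0,0,0.3],[0,0,-0.02,0,0,0,0.3],[0,0,-0.02,0,0,0,0.3]]

```text
t: 18.95
ee_pos: [492.7, -298.9, 199.1]
orientation: [2.151, 2.288, 0.0]
ft_force: [-0.7, -0.2, -7.3]
width: 55.4
grasp_force: 30.0
```

Underside is about 6 mm above the floor; easing down in small steps.

Emit:
step_arm:
  targets:
    - [[0,0,-0.02,0,0,0,0.3],[0,0,-0.02,0,0,0,0.3],[0,0,-0.02,0,0,0,0.3],[0,0,-0.02,0,0,0,0.3],[0,0,-0.02,0,0,0,0.3]]

```text
t: 19.58
ee_pos: [492.6, -298.8, 193.6]
orientation: [2.152, 2.289, 0.0]
ft_force: [-0.1, -0.2, -8.3]
width: 54.9
grasp_force: 30.0
```

Emit:
step_arm:
  targets:
    - [[0,0,-0.01,0,0,0,0.3],[0,0,-0.01,0,0,0,0.3],[0,0,-0.01,0,0,0,0.3],[0,0,0,0,0,0,0.3],[0,0,0,0,0,0,0.3]]

```text
t: 20.2
ee_pos: [492.5, -298.7, 193.2]
orientation: [2.152, 2.289, 0.0]
ft_force: [-4.1, 2.3, 7.1]
width: 55.1
grasp_force: 30.0
```

The force turned to +7 N: the puck is resting on the floor. Opening partly and lifting away.

Emit:
step_arm:
  targets:
    - [[0,0,0,0,0,0,0.85],[0,0,0,0,0,0,0.85],[0,0,0,0,0,0,0.85],[0,0,0,0,0,0,0.85],[0,0,0,0,0,0,0.85]]

```text
t: 20.82
ee_pos: [492.6, -298.8, 192.1]
orientation: [2.152, 2.289, 0.0]
ft_force: [0.1, 0.5, -0.2]
width: 74.7
grasp_force: 0.0
```

Emit:
step_arm:
  targets:
    - [[0,0,0.2,0,0,0,0.85],[0,0,0.4,0,0,0,0.85],[0,0,0.6,0,0,0,0.85],[0,0,0.8,0,0,0,0.85],[0,0,0.8,0,0,0,0.85]]

```text
t: 21.45
ee_pos: [492.4, -298.7, 334.9]
orientation: [2.151, 2.288, 0.0]
ft_force: [0.7, -0.4, 0.5]
width: 74.9
grasp_force: 0.0
```

Emit:
step_arm:
  targets:
    - [[-0.6,-0.7,0.2,0,0,0,0.85],[-0.6,-0.7,0.2,0,0,0,0.85],[-0.6,-0.7,0.2,0,0,0,0.85],[-0.5,-0.6,0.2,0,0,0,0.85],[0,0,0,0,0,0,0.85]]

```text
t: 22.08
ee_pos: [376.1, -435.5, 374.6]
orientation: [2.153, 2.283, -0.001]
ft_force: [-0.9, -0.3, -1.2]
width: 74.4
grasp_force: 0.0
```

```bash
python3 - <<'E'
from workcell import get_image
import cv2
d=get_image("top");cv2.imwrite('pics/top1.png',d['pixels'][...,::-1])
E
```

```text
(no output)
```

View pics/top1.png

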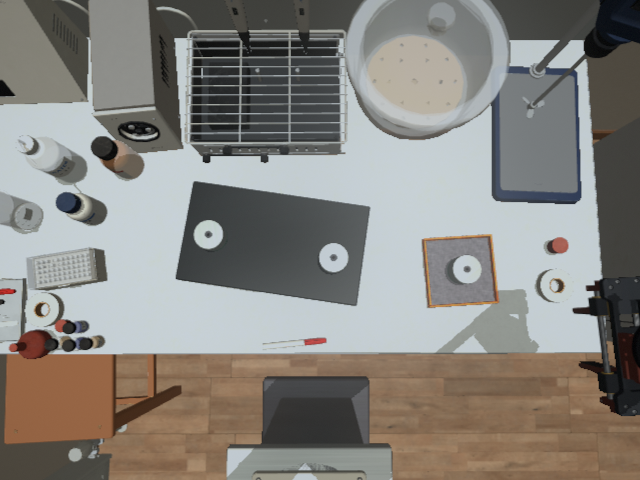

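The rough puck stands upright in the tray at (467,270), about 7 px (roughly 13 mm) from its centre. The two polished ones stand on the plate at (208,235) and (333,258), and the gripper is clear of everything.

```bash
python3 -c "
from workcell import ctrl
print(ctrl.close_job())"
```

```text
the job is handed in; nothing more can be done
None
```

I slid all three pucks about 32 mm. The middle one dragged, at about 5 N against 2–3 N for the other two, so I set it down gently and upright in the orange tray, left the other two standing on the plate, and handed the job in at about 22 s; no verdict came back.

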